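# Find the hidden catch of the gauge case and slide its cover open

### The job

Open the long low steel gauge case that is screwed to the bench. Its cover is held by a catch hidden under a sprung swarf flap somewhere along the finger groove: with the fingers shut, feel your way along the groove floor with light pressure until they sink into the pocket, press the catch right down and, while it is down, slide the cover to the left as far as it goes, then let go so that the flap springs back. Use a gentle hand throughout, because the sheet metal bends when it is forced, and leave the spanner, the punch and the nut beside the case lying where they are.

Things in the scene. Friction and masses are not known exactly. Their poses are not given: they have to be found in the camera images.
- gauge_case: fixed dark steel tray 372 mm long (y), 100 wide (x), 66 high, turned by up to 0.1 rad, with a grey sliding cover (top at 62 mm) between its side rails. Origin: centre of the underside, on the bench. +y is the way the cover opens (robot's left), out over the low end; the end wall at -y is the stop. The sheet metal bends, and the job is spoiled, if the robot ever presses on it with over 40 N
- groove_mid (a point): middle of the finger groove's floor, 50 mm above the bench, on the cover (above the case's origin while shut); axes as the case's. Groove: 198 mm long (y), 44 wide (x), 12 deep, hard steel floor. Somewhere in it, centred up to 75 mm to either side of this point, is a pocket 42 mm long (y) and as wide as the groove, shut by a flush flap of the same steel that the eye cannot tell from the floor
- swarf_flap (a joint): how far the flap over the pocket is pressed down, m: 0 flush with the groove floor. It gives at 2 N, but only once the fingertips stand wholly on it and not partly on the hard floor beside it; after 6.5 mm (3 N) it meets the catch, and both then go down together to 14.5 mm. The pocket's ends are upright steel walls, good for pushing the cover along
- catch (a joint): how far the catch under the flap is pressed down, m: 0 at rest, 0.008 fully down. With the flap's spring it takes 8 N to start and about 14 N fully down; the cover's bolt is clear from about 0.006 on. Keep it down for the first 16 mm of the cover's travel; after that it may rise, but push from within the pocket
- cover (a joint): how far the cover has been slid open along the case's +y, m: 0 shut, 0.090 at its end stop. It slides against about 3 N of friction and stays where it is left. The bolt holds it within 5 mm of shut until the catch is down
- spanner_13: a bystander: open and ring spanner 197 mm long, lying behind the case; leave it alone
- centre_punch: a bystander: small round punch 110 mm long, lying in front of the case; leave it alone
- nut_m16: a bystander: hexagon nut 27 mm wide, lying in front of the case; leave it alone

How it is judged:
By the outcome, as a careful person would: the job done as asked, in the order asked, and still so for the second after the job is handed in, with the robot touching nothing.
It also fails if it takes over 64 s, if anything falls off the work surface, if the arm or the gripper's body presses on something with over 40 N, if the wrist force passes 120 N, or if a joint passes its speed limit or range.

### The arm

A 7-joint arm with a two-finger parallel gripper is mounted at the origin on a cart in front of the work surface, level with it; the furniture and walls round the work are solid. World frame = base frame: x ahead of the robot, y to its left, z up, the work surface at z = 0. Lengths are in mm, angles in degrees, forces in N, time in s.
With the tool pointing down it reaches from about 400 to 875 mm from the base axis. Payload 4.4 kg.
Tool frame: the origin (TCP) lies midway between the tips of the shut fingers; the grasp point (between the pads) lies 19 mm behind it; z points along the fingers, y is the line along which they close (so a half turn about z gives the same grasp; the last joint's range is limited). The gripper opens to 85 mm and grips with 20 to 120 N. Pads are 22 mm wide; open, the fingers measure 114 mm over their backs; the gripper's body (76 mm by 85 mm) begins 54 mm behind the grasp point. The pads swing forward as they close: fully open they stand 13 mm farther back than shut.
Start: joints at [64.584, 36.005, 2.206, 86.941, -1.547, 57.084, -1.146], TCP at [239.798, -604.165, 231.313] pointing down, gripper open.
Joint ranges: [-175.42, 175.42], [-21.48, 121.26], [-71.46, 75.88], [10.55, 141.38], [-63.04, 243.04], [13.31, 113.54], [-168.57, 168.57]. Speed limits (degrees/s): [147.25, 147.25, 180, 180, 180, 180, 180].

### API

Orientations are given as [roll, pitch, yaw] about the fixed x, y, z axes, in that order (R = Rz(yaw) Ry(pitch) Rx(roll)).
In Python, from rig import arm, camera, camera_params gives the robot as it stands. The module is installed in compiled form; this text tells all that it offers.
- The arm moves only by the tool step_arm, never from a script. Its argument "steps" is a list of rows, each a list of 7 numbers: the shift along the world's x, y, z each as a share of 20 cm, from -1 to 1, then the turn, a rotation vector about the world's x, y, z each as a share of 6 degrees, from -1 to 1, then the closure, from 0 (fully open) to 1 (shut). In form: [[tx, ty, tz, wx, wy, wz, fingers], ...]. A call has exactly 10 rows; each row shifts and turns the commanded pose from where the row before left it; what a row does not reach is not made up. A row lasts 1/10 s, in which the tool goes at most 50 mm and 8.59 degrees, less where a joint would pass 70% of its speed; a pose out of reach is approached as far as the arm can. A call with a number of a shift or a turn outside -1 to 1 is refused whole. A call with a gripper value outside its range is refused whole. The fingers move at their own pace and stop on an object; the grip force is fixed at half the most. Time passes only in rows, so rows that do not move let the fingers close, or fill a call up. It gives the time, the measured TCP pose, the force, the opening and the grip force at its end, in the units of the state.
- arm.get_obs(): the state, without advancing time (a new reading comes with each control period).
- camera(name): name is "side" or "top"; returns the picture (384x512x3 uint8, red, green, blue); there is no depth.
- camera_params(name): a dict with "fovy" (degrees; the focal length in pixels is half the picture's height over the tangent of half this angle, whatever the lens; pixels are square), "cx", "cy" (the principal point, pixels), "position" and "attitude" of the camera in the world. Camera axes: x right, y down, z forward; pixel columns grow to the right and rows downward; lengths in mm; the calibration is good to about 2 mm. A picture is of the moment at which its call begins. camera_params takes no time and is no camera call.
- arm.close_job(): hands the job in; it is judged then, once.
The state is a dict: "clock": time; "joint_positions": joint angles; "dq": joint speeds; "effort": joint torques, N m; "eef_pos": TCP position; "tool_rot": TCP orientation; "wrist_force": force on the tool from outside, world axes, zero at the start; "moment": the same for the moment, N m; "gripper_width": finger opening in mm; "finger_force": force on a finger pad.
Only numpy, scipy, OpenCV 4.12 (cv2) and the standard library are available. Lean on these libraries where they do the work, as an engineer would, in place of code of your own. Each camera call takes 0.05 s, during which the arm holds its last target. There are 200 camera calls.

## Working session

There is one attempt and no reset: what is moved stays moved. The work goes in short steps, Python scripts to look and compute and a tool call to move; the robot and the scene stay as the last step left them, time stands still between calls to the robot, and variables do not carry over. Pictures are saved under pics/ and viewed, at most 10 in all, crops included, and the job is handed in when it is done.

Besides the shell and the picture viewer there is one more tool, called after "Emit:" by a JSON object that holds its "fn" and its "kwargs", one argument or row to a line. step_arm: Moves the arm, as the interface text tells. Shift numbers are shares of 20 cm and turn numbers shares of 6 degrees, none past 1 either way. Its arguments: {"type":"object","properties":{"steps":{"type":"array"}},"required":["steps"]}

```bash
mkdir -p pics; python3 - <<'E'
from rig import arm,camera,camera_params
import cv2
o=arm.get_obs();print(o)
for n in("side","top"):
    print(n,camera_params(n));cv2.imwrite(f"pics/{n}0.png",cv2.resize(camera(n)[:,:,::-1],(800,600),interpolation=cv2.INTER_CUBIC))
E
```

```text
{'clock': 0.0, 'joint_positions': array([64.58356205, 36.05933638,  2.20189894, 86.99587917, -1.54606599,
       57.08276522, -1.14644728]), 'dq': array([ 0.03088743, -0.05117741,  0.03468284,  0.0547719 , -0.01515685,
       -0.01992881, -0.10662761]), 'effort': array([ 5.24806237e-04, -5.63387883e+01,  1.22711454e+00, -1.93439466e+01,
        1.13055695e-02,  1.05135547e-02,  5.38210244e-06]), 'eef_pos': array([ 239.57076285, -603.57428767,  230.38478717]), 'tool_rot': array([-1.79891699e+02,  1.82887693e-03,  2.16468870e+01]), 'wrist_force': array([-1.07481708, -0.32097849,  0.34280577]), 'moment': array([ 0.03506895,  0.00221857, -0.01408801]), 'finger_force': 0.0, 'gripper_width': 85.06345751820398}
side {'fovy': 42.4461816631826, 'cx': 255.68301167046, 'cy': 203.74945709146118, 'position': array([ 315.63575855, -488.83816664,  504.55699694]), 'attitude': array([-120.59283123,   -1.06556288,  -13.13751586])}
top {'fovy': 49.77966586158226, 'cx': 259.86651049864895, 'cy': 193.6230587782963, 'position': array([343.45316108, 237.26769073, 897.39592909]), 'attitude': array([-168.61805102,    0.78102409,  -89.92965756])}
```

View pics/top0.png

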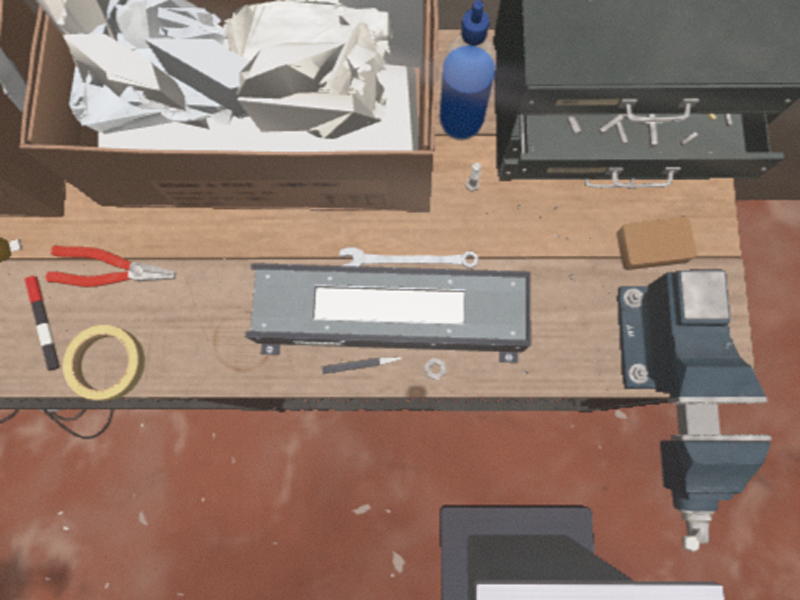

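View pics/side0.png

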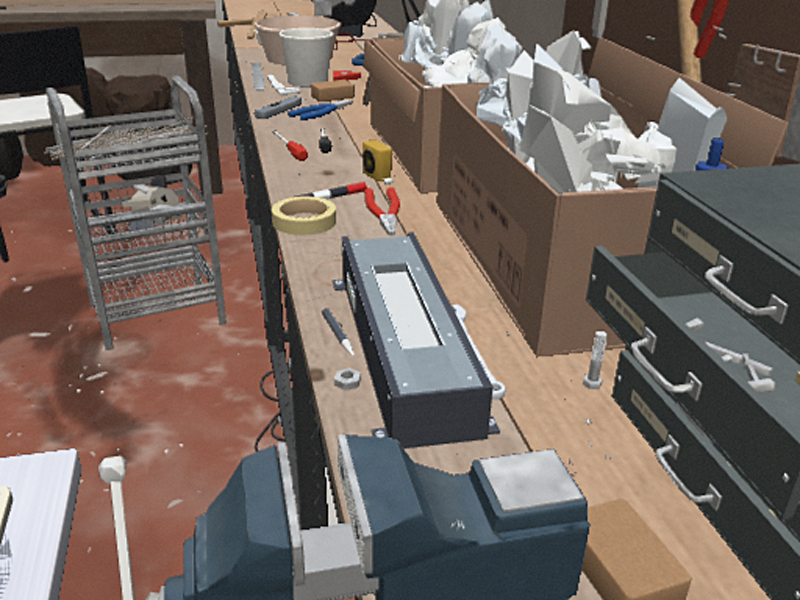

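The top view shows the case with the white groove, corners about (314,287), (464,291), (464,325) and (313,320). The side view shows the same groove at (372,268)–(442,343). The punch and nut lie in front of the case and the spanner behind it. I'll enlarge both for corner readings.

```bash
python3 - <<'E'
from rig import camera
import cv2
a=camera("top")[:,:,::-1][160:235,155:345]; b=camera("side")[:,:,::-1][145:285,205:335]
cv2.imwrite("pics/top1.png",cv2.resize(a,None,fx=4,fy=4,interpolation=cv2.INTER_CUBIC))
cv2.imwrite("pics/side1.png",cv2.resize(b,None,fx=4,fy=4,interpolation=cv2.INTER_CUBIC))
E
```

```text
(no output)
```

View pics/top1.png

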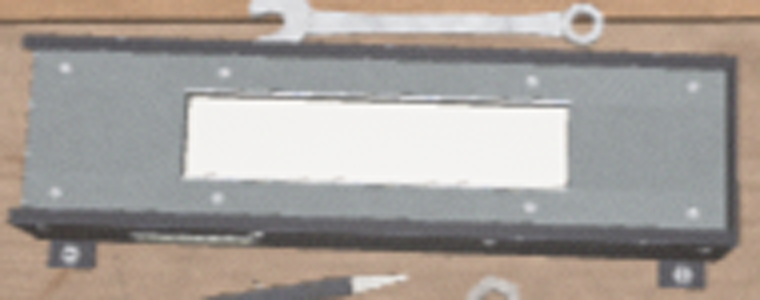

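View pics/side1.png

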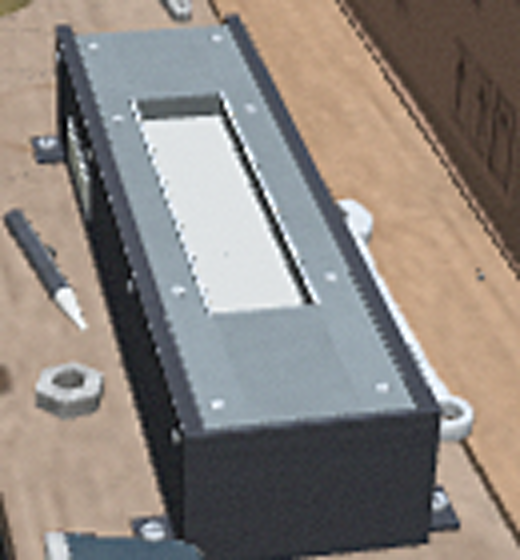

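Top crop: groove rim corners at (187,90), (571,102), (568,187) and (183,179). Side crop: the matching corners at (222,93), (318,304), (210,312) and (134,100).

```bash
cat >h.py <<'E'
import numpy as np
from rig import camera_params
from scipy.spatial.transform import Rotation as R
def ray(n,u,v):
    p=camera_params(n);f=192/np.tan(np.radians(p["fovy"]/2))
    d=R.from_euler("xyz",p["attitude"],degrees=True).apply([(u-p["cx"])/f,(v-p["cy"])/f,1])
    return p["position"],d/np.linalg.norm(d)
def tri(a,b):
    (p,d),(q,e)=ray("top",*a),ray("side",*b)
    s=np.linalg.lstsq(np.c_[d,-e],q-p,rcond=None)[0]
    x,y=p+s[0]*d,q+s[1]*e
    return (x+y)/2,np.linalg.norm(x-y)
def plane(n,u,v,z):
    p,d=ray(n,u,v);return p+d*(z-p[2])/d[2]
E
python3 - <<'E'
from h import *
T=[(187,90),(571,102),(568,187),(183,179)];S=[(222,93),(318,304),(210,312),(134,100)]
P=[]
for t,s in zip(T,S):
    t=(155+t[0]/4-.4,160+t[1]/4-.4);s=(205+s[0]/4-.4,145+s[1]/4-.4)
    print(tri(t,s),plane("top",*t,62)[:2],plane("side",*s,62)[:2]);P.append(tri(t,s)[0])
P=np.array(P);print(P.mean(0));d=P[0]+P[3]-P[1]-P[2];print(np.degrees(np.arctan2(-d[0],d[1])),np.linalg.norm(d)/2)
E
```

```text
(array([534.60724072, 370.07215141,  64.3638811 ]), np.float64(2.0666262811065947)) [536.20196065 370.33403757] [534.67307155 374.4260941 ]
(array([527.77620022, 171.84873993,  64.44706953]), np.float64(2.2617469919718873)) [529.46533691 171.45916785] [527.73904536 175.31353466]
(array([482.83194287, 174.18077893,  64.87422605]), np.float64(3.2895771666427995)) [484.97336117 173.73040516] [482.1995956  178.28925377]
(array([488.93069159, 370.65111483,  64.33164866]), np.float64(0.022466885982690286)) [489.34921691 371.02336342] [489.83679088 375.20138941]
[508.53651885 271.68819628  64.50420633]
-1.8762838828801114 197.45298507316713
```

Emit:
{"fn": "step_arm", "kwargs": {
  "steps": [
    [0,0,0.2,0,0,0,1],
    [0,0,0.2,0,0,0,1],
    [0,0,0.2,0,0,0,1],
    [0.08,0.18,0,0,0,0.5,1],
    [0.08,0.18,0,0,0,0.5,1],
    [0.08,0.18,0,0,0,0.5,1],
    [0.08,0.18,0,0,0,0.5,1],
    [0.08,0.18,0,0,0,0.5,1],
    [0.08,0.18,0,0,0,0.5,1],
    [0.08,0.18,0,0,0,0.5,1]
  ]
}}

```text
clock: 1.2
eef_pos: [352.1, -350.5, 351.3]
tool_rot: [180.0, 0.0, 42.8]
wrist_force: [-0.1, -0.0, -0.0]
gripper_width: -0.0
finger_force: 0.0
```

Emit:
{"fn": "step_arm", "kwargs": {
  "steps": [
    [0.08,0.18,0,0,0,0.5,1],
    [0.08,0.18,0,0,0,0.5,1],
    [0.08,0.18,0,0,0,0.5,1],
    [0.08,0.18,0,0,0,0.5,1],
    [0.08,0.18,0,0,0,0.5,1],
    [0.08,0.18,0,0,0,0.5,1],
    [0.08,0.18,0,0,0,0.5,1],
    [0.02,0.18,0,0,0,0.5,1],
    [0.02,0.18,0,0,0,0.5,1],
    [0.02,0.18,0,0,0,0.5,1]
  ]
}}

```text
clock: 2.2
eef_pos: [475.7, 9.2, 351.3]
tool_rot: [180.0, 0.0, 72.8]
wrist_force: [0.8, 0.5, 0.4]
gripper_width: -0.0
finger_force: 0.0
```

Emit:
{"fn": "step_arm", "kwargs": {
  "steps": [
    [0.025,0.153,0,0,0,0.425,1],
    [0.025,0.153,0,0,0,0.425,1],
    [0.025,0.153,0,0,0,0.425,1],
    [0.025,0.153,0,0,0,0.425,1],
    [0.025,0.153,0,0,0,0.425,1],
    [0.025,0.153,0,0,0,0.425,1],
    [0,0,-0.2,0,0,0,1],
    [0,0,-0.2,0,0,0,1],
    [0,0,-0.2,0,0,0,1],
    [0,0,-0.2,0,0,0,1]
  ]
}}

```text
clock: 3.2
eef_pos: [505.7, 191.3, 189.9]
tool_rot: [180.0, -0.0, 87.9]
wrist_force: [0.4, -0.7, -0.6]
gripper_width: -0.2
finger_force: 0.0
```

Emit:
{"fn": "step_arm", "kwargs": {
  "steps": [
    [0,0,-0.2,0,0,0,1],
    [0,0,-0.2,0,0,0,1],
    [0,0,-0.1,0,0,0,1],
    [0,0,0,0,0,0,1],
    [0,0,0,0,0,0,1],
    [0,0,0,0,0,0,1],
    [0,0,0,0,0,0,1],
    [0,0,0,0,0,0,1],
    [0,0,0,0,0,0,1],
    [0,0,0,0,0,0,1]
  ]
}}

```text
clock: 4.2
eef_pos: [506.0, 191.4, 91.7]
tool_rot: [180.0, -0.0, 87.9]
wrist_force: [0.1, -0.3, 0.4]
gripper_width: -0.1
finger_force: 0.0
```

```bash
python3 - <<'E'
from rig import arm,camera
import cv2
print(arm.get_obs()["eef_pos"],arm.get_obs()["tool_rot"],arm.get_obs()["wrist_force"])
a=camera("top")[:,:,::-1][130:250,155:345]; b=camera("side")[:,:,::-1][125:285,205:335]
a=cv2.resize(a,None,fx=2.2,fy=2.2,interpolation=cv2.INTER_CUBIC);b=cv2.resize(b,None,fx=2.9,fy=2.9,interpolation=cv2.INTER_CUBIC)
h=max(len(a),len(b));p=lambda i:cv2.copyMakeBorder(i,0,h-len(i),0,0,0)
cv2.imwrite("pics/c2.png",cv2.hconcat([p(a),p(b)]))
E
```

```text
[506.00207736 191.44167256  91.69433639] [ 1.79964628e+02 -1.23992356e-02  8.79369776e+01] [ 0.05280668 -0.27687899  0.3871551 ]
```

View pics/c2.png

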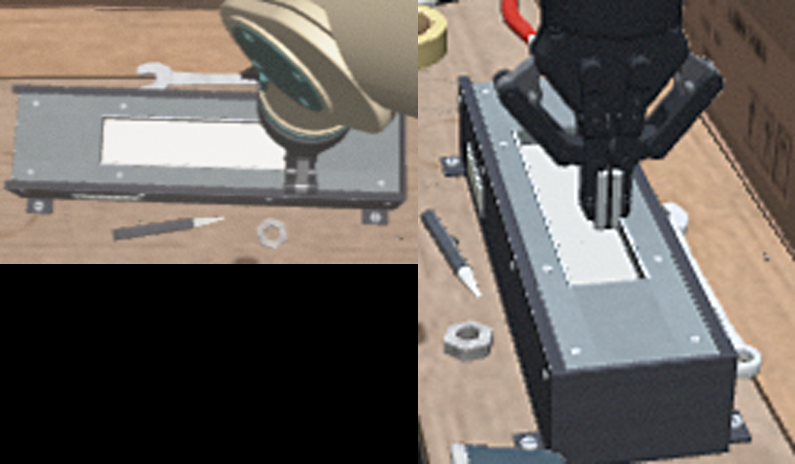

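Fingertips stand over the groove's right end, clear of both rails. Descending.

Emit:
{"fn": "step_arm", "kwargs": {
  "steps": [
    [0,0,-0.04,0,0,0,1],
    [0,0,-0.04,0,0,0,1],
    [0,0,-0.04,0,0,0,1],
    [0,0,-0.04,0,0,0,1],
    [0,0,-0.02,0,0,0,1],
    [0,0,-0.005,0,0,0,1],
    [0,0,-0.005,0,0,0,1],
    [0,0,-0.005,0,0,0,1],
    [0,0,0,0,0,0,1],
    [0,0,0,0,0,0,1]
  ]
}}

```text
clock: 5.3
eef_pos: [506.0, 191.5, 52.5]
tool_rot: [180.0, -0.0, 87.9]
wrist_force: [-0.0, -0.9, 0.1]
gripper_width: -0.1
finger_force: 0.0
```

Emit:
{"fn": "step_arm", "kwargs": {
  "steps": [
    [0,0,-0.0025,0,0,0,1],
    [0,0,-0.0025,0,0,0,1],
    [0,0,-0.0025,0,0,0,1],
    [0,0,-0.0025,0,0,0,1],
    [0,0,-0.0025,0,0,0,1],
    [0,0,0,0,0,0,1],
    [0,0,0,0,0,0,1],
    [0,0,0,0,0,0,1],
    [0,0,0,0,0,0,1],
    [0,0,0,0,0,0,1]
  ]
}}

```text
clock: 6.3
eef_pos: [505.8, 191.4, 50.1]
tool_rot: [180.0, 0.0, 87.9]
wrist_force: [-1.4, -1.2, 6.0]
gripper_width: 0.1
finger_force: 2.7
```

Emit:
{"fn": "step_arm", "kwargs": {
  "steps": [
    [0,0.01,0,0,0,0,1],
    [0,0.01,0,0,0,0,1],
    [0.001,0.01,0,0,0,0,1],
    [0,0.01,0,0,0,0,1],
    [0.001,0.01,0,0,0,0,1],
    [0,0.01,0,0,0,0,1],
    [0.001,0.01,0,0,0,0,1],
    [0,0,0,0,0,0,1],
    [0,0,0,0,0,0,1],
    [0,0,0,0,0,0,1]
  ]
}}

```text
clock: 7.3
eef_pos: [506.7, 203.4, 50.1]
tool_rot: [180.0, 0.2, 87.9]
wrist_force: [-0.5, -4.4, 6.1]
gripper_width: -0.2
finger_force: 3.4
```

Emit:
{"fn": "step_arm", "kwargs": {
  "steps": [
    [0,0.01,0,0,0,0,1],
    [0,0.01,0,0,0,0,1],
    [0.001,0.01,0,0,0,0,1],
    [0,0.01,0,0,0,0,1],
    [0.001,0.01,0,0,0,0,1],
    [0,0.01,0,0,0,0,1],
    [0.001,0.01,0,0,0,0,1],
    [0,0,0,0,0,0,1],
    [0,0,0,0,0,0,1],
    [0,0,0,0,0,0,1]
  ]
}}

```text
clock: 8.3
eef_pos: [507.4, 217.4, 50.1]
tool_rot: [180.0, 0.2, 87.9]
wrist_force: [-0.7, -3.1, 6.8]
gripper_width: 0.1
finger_force: 3.3
```

Emit:
{"fn": "step_arm", "kwargs": {
  "steps": [
    [0,0.01,0,0,0,0,1],
    [0,0.01,0,0,0,0,1],
    [0.001,0.01,0,0,0,0,1],
    [0,0.01,0,0,0,0,1],
    [0.001,0.01,0,0,0,0,1],
    [0,0.01,0,0,0,0,1],
    [0.001,0.01,0,0,0,0,1],
    [0,0,0,0,0,0,1],
    [0,0,0,0,0,0,1],
    [0,0,0,0,0,0,1]
  ]
}}

```text
clock: 9.3
eef_pos: [508.0, 231.1, 50.1]
tool_rot: [180.0, 0.2, 87.9]
wrist_force: [0.3, -4.7, 7.2]
gripper_width: 0.3
finger_force: 3.5
```

Emit:
{"fn": "step_arm", "kwargs": {
  "steps": [
    [0,0.01,0,0,0,0,1],
    [0,0.01,0,0,0,0,1],
    [0.001,0.01,0,0,0,0,1],
    [0,0.01,0,0,0,0,1],
    [0.001,0.01,0,0,0,0,1],
    [0,0.01,0,0,0,0,1],
    [0.001,0.01,0,0,0,0,1],
    [0,0,0,0,0,0,1],
    [0,0,0,0,0,0,1],
    [0,0,0,0,0,0,1]
  ]
}}

```text
clock: 10.3
eef_pos: [508.6, 245.3, 50.0]
tool_rot: [180.0, 0.2, 87.9]
wrist_force: [0.1, -3.8, 6.7]
gripper_width: 0.2
finger_force: 3.2
```

Emit:
{"fn": "step_arm", "kwargs": {
  "steps": [
    [0,0.01,0,0,0,0,1],
    [0,0.01,0,0,0,0,1],
    [0.001,0.01,0,0,0,0,1],
    [0,0.01,0,0,0,0,1],
    [0.001,0.01,0,0,0,0,1],
    [0,0.01,0,0,0,0,1],
    [0.001,0.01,0,0,0,0,1],
    [0,0,0,0,0,0,1],
    [0,0,0,0,0,0,1],
    [0,0,0,0,0,0,1]
  ]
}}

```text
clock: 11.3
eef_pos: [508.7, 262.0, 49.9]
tool_rot: [180.0, -0.1, 88.0]
wrist_force: [-0.9, -0.2, 2.0]
gripper_width: 0.1
finger_force: 0.8
```

Force fell to 2 N: the flap is underfoot. Sinking in gently.

Emit:
{"fn": "step_arm", "kwargs": {
  "steps": [
    [0,0.005,0,0,0,0,1],
    [0,0,-0.005,0,0,0,1],
    [0,0,-0.005,0,0,0,1],
    [0,0,-0.005,0,0,0,1],
    [0,0,-0.005,0,0,0,1],
    [0,0,-0.005,0,0,0,1],
    [0,0,0,0,0,0,1],
    [0,0,0,0,0,0,1],
    [0,0,0,0,0,0,1],
    [0,0,0,0,0,0,1]
  ]
}}

```text
clock: 12.3
eef_pos: [508.8, 262.3, 44.8]
tool_rot: [-180.0, 0.0, 87.9]
wrist_force: [-0.6, -0.9, 2.6]
gripper_width: 0.0
finger_force: 1.2
```

Emit:
{"fn": "step_arm", "kwargs": {
  "steps": [
    [0,0,-0.005,0,0,0,1],
    [0,0,-0.005,0,0,0,1],
    [0,0,-0.005,0,0,0,1],
    [0,0,-0.005,0,0,0,1],
    [0,0,-0.005,0,0,0,1],
    [0,0,-0.005,0,0,0,1],
    [0,0,-0.005,0,0,0,1],
    [0,0,-0.005,0,0,0,1],
    [0,0,0,0,0,0,1],
    [0,0,0,0,0,0,1]
  ]
}}

```text
clock: 13.3
eef_pos: [508.8, 262.4, 37.7]
tool_rot: [180.0, 0.0, 87.9]
wrist_force: [-2.7, -3.0, 12.2]
gripper_width: -0.0
finger_force: 5.7
```

Emit:
{"fn": "step_arm", "kwargs": {
  "steps": [
    [0,0,-0.0025,0,0,0,1],
    [0,0,-0.0025,0,0,0,1],
    [0,0,-0.0025,0,0,0,1],
    [0,0,-0.0025,0,0,0,1],
    [0,0,-0.0025,0,0,0,1],
    [0,0,0,0,0,0,1],
    [0,0,0,0,0,0,1],
    [0,0,0,0,0,0,1],
    [0,0,0,0,0,0,1],
    [0,0,0,0,0,0,1]
  ]
}}

```text
clock: 14.3
eef_pos: [508.8, 262.6, 35.5]
tool_rot: [180.0, 0.0, 87.9]
wrist_force: [-3.5, -2.3, 13.2]
gripper_width: -0.0
finger_force: 6.7
```

Emit:
{"fn": "step_arm", "kwargs": {
  "steps": [
    [0,0,-0.002,0,0,0,1],
    [0,0,-0.002,0,0,0,1],
    [0,0,0,0,0,0,1],
    [0,0.01,0,0,0,0,1],
    [0,0.01,0,0,0,0,1],
    [0.001,0.01,0,0,0,0,1],
    [0,0.01,0,0,0,0,1],
    [0.001,0.01,0,0,0,0,1],
    [0,0.01,0,0,0,0,1],
    [0,0,0,0,0,0,1]
  ]
}}

```text
clock: 15.3
eef_pos: [509.3, 275.7, 35.5]
tool_rot: [179.9, -0.1, 88.0]
wrist_force: [-3.9, -1.7, 18.9]
gripper_width: 0.4
finger_force: 9.1
```

Emit:
{"fn": "step_arm", "kwargs": {
  "steps": [
    [0,0.01,0,0,0,0,1],
    [0,0.01,0,0,0,0,1],
    [0.001,0.01,0,0,0,0,1],
    [0,0.01,0,0,0,0,1],
    [0.001,0.01,0,0,0,0,1],
    [0,0.01,0,0,0,0,1],
    [0.001,0.01,0,0,0,0,1],
    [0,0.01,0,0,0,0,1],
    [0.001,0.01,0,0,0,0,1],
    [0,0.01,0,0,0,0,1]
  ]
}}

```text
clock: 16.3
eef_pos: [509.9, 295.2, 35.4]
tool_rot: [179.9, -0.0, 88.0]
wrist_force: [-3.4, -2.5, 18.7]
gripper_width: -0.0
finger_force: 9.1
```

Emit:
{"fn": "step_arm", "kwargs": {
  "steps": [
    [0,0.014,0,0,0,0,1],
    [0,0.014,0,0,0,0,1],
    [0.001,0.014,0,0,0,0,1],
    [0.001,0.014,0,0,0,0,1],
    [0.001,0.014,0,0,0,0,1],
    [0,0.014,0,0,0,0,1],
    [0.001,0.014,0,0,0,0,1],
    [0,0.014,0,0,0,0,1],
    [0.001,0.014,0,0,0,0,1],
    [0,0.014,0,0,0,0,1]
  ]
}}

```text
clock: 17.3
eef_pos: [510.9, 323.2, 35.5]
tool_rot: [180.0, -0.0, 88.0]
wrist_force: [-3.2, -2.9, 17.1]
gripper_width: 0.0
finger_force: 8.8
```

Emit:
{"fn": "step_arm", "kwargs": {
  "steps": [
    [0,0.01,0,0,0,0,1],
    [0,0.01,0,0,0,0,1],
    [0.001,0.01,0,0,0,0,1],
    [0,0.01,0,0,0,0,1],
    [0.001,0.01,0,0,0,0,1],
    [0,0.01,0,0,0,0,1],
    [0.001,0.01,0,0,0,0,1],
    [0,0.01,0,0,0,0,1],
    [0,0,0,0,0,0,1],
    [0,0,0,0,0,0,1]
  ]
}}

```text
clock: 18.3
eef_pos: [511.5, 339.9, 35.5]
tool_rot: [179.9, -0.1, 88.0]
wrist_force: [-3.9, -1.3, 17.2]
gripper_width: 0.1
finger_force: 8.2
```

Emit:
{"fn": "step_arm", "kwargs": {
  "steps": [
    [0,0.005,0,0,0,0,1],
    [0,0.005,0,0,0,0,1],
    [0.001,0.005,0,0,0,0,1],
    [0,0.005,0,0,0,0,1],
    [0,0.005,0,0,0,0,1],
    [0.001,0.005,0,0,0,0,1],
    [0,0.005,0,0,0,0,1],
    [0,0.005,0,0,0,0,1],
    [0,0.005,0,0,0,0,1],
    [0,0,0,0,0,0,1]
  ]
}}

```text
clock: 19.3
eef_pos: [511.8, 348.7, 35.5]
tool_rot: [180.0, -0.1, 88.0]
wrist_force: [-4.0, -1.6, 16.7]
gripper_width: -0.1
finger_force: 8.3
```

Emit:
{"fn": "step_arm", "kwargs": {
  "steps": [
    [0,0.005,0,0,0,0,1],
    [0,0.005,0,0,0,0,1],
    [0.001,0.005,0,0,0,0,1],
    [0,0.005,0,0,0,0,1],
    [0,0.005,0,0,0,0,1],
    [0,0,0,0,0,0,1],
    [0,0,0,0,0,0,1],
    [0,0,0,0,0,0,1],
    [0,0,0,0,0,0,1],
    [0,0,0,0,0,0,1]
  ]
}}

```text
clock: 20.3
eef_pos: [511.8, 350.8, 35.5]
tool_rot: [-180.0, 0.2, 87.9]
wrist_force: [-5.1, -6.1, 19.7]
gripper_width: -0.3
finger_force: 10.1
```

Emit:
{"fn": "step_arm", "kwargs": {
  "steps": [
    [0,0.003,0,0,0,0,1],
    [0,0.003,0,0,0,0,1],
    [0,0.003,0,0,0,0,1],
    [0,0.003,0,0,0,0,1],
    [0,0,0,0,0,0,1],
    [0,0,0,0,0,0,1],
    [0,0,0,0,0,0,1],
    [0,0,0,0,0,0,1],
    [0,0,0,0,0,0,1],
    [0,0,0,0,0,0,1]
  ]
}}

```text
clock: 21.3
eef_pos: [511.8, 350.9, 35.4]
tool_rot: [-179.9, 0.4, 87.9]
wrist_force: [-4.5, -9.7, 22.1]
gripper_width: 0.3
finger_force: 11.5
```

```bash
python3 - <<'E'
from rig import camera
import cv2
a=camera("top")[:,:,::-1][130:250,95:345]; b=camera("side")[:,:,::-1][105:285,205:335]
a=cv2.resize(a,None,fx=1.9,fy=1.9,interpolation=cv2.INTER_CUBIC);b=cv2.resize(b,None,fx=2.4,fy=2.4,interpolation=cv2.INTER_CUBIC)
h=max(len(a),len(b));p=lambda i:cv2.copyMakeBorder(i,0,h-len(i),0,0,0)
cv2.imwrite("pics/c3.png",cv2.hconcat([p(a),p(b)]))
E
```

```text
(no output)
```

View pics/c3.png

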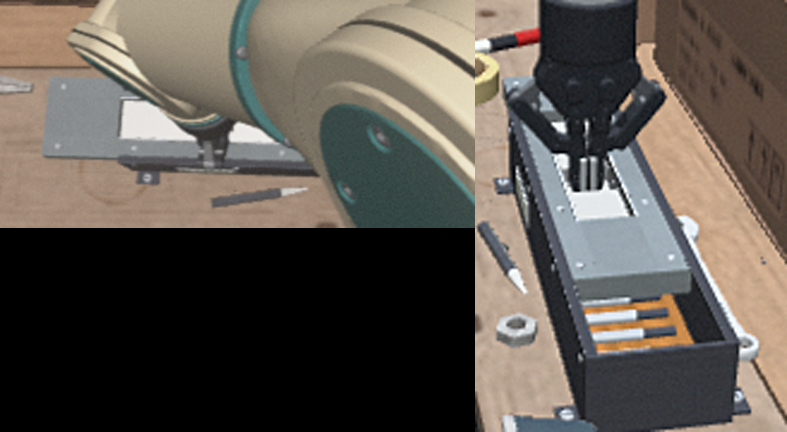

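The picture shows the cover slid left: the groove's left edge moved about 43 px (≈ 89 mm), exposing the gauges at the right. Spanner, punch and nut look undisturbed. Lifting straight up.

Emit:
{"fn": "step_arm", "kwargs": {
  "steps": [
    [0,0,0.008,0,0,0,1],
    [0,0,0.008,0,0,0,1],
    [0,0,0.008,0,0,0,1],
    [0,0,0.008,0,0,0,1],
    [0,0,0.01,0,0,0,1],
    [0,0,0.01,0,0,0,1],
    [0,0,0.01,0,0,0,1],
    [0,0,0.01,0,0,0,1],
    [0,0,0.015,0,0,0,1],
    [0,0,0.015,0,0,0,1]
  ]
}}

```text
clock: 22.4
eef_pos: [512.0, 355.6, 53.9]
tool_rot: [-180.0, -0.1, 88.0]
wrist_force: [-0.2, -0.1, -0.3]
gripper_width: -0.2
finger_force: 0.0
```

Emit:
{"fn": "step_arm", "kwargs": {
  "steps": [
    [0,0,0.05,0,0,0,1],
    [0,0,0.1,0,0,0,1],
    [0,0,0.2,0,0,0,1],
    [0,0,0.2,0,0,0,1],
    [0,0,0.2,0,0,0,1],
    [0,0,0.2,0,0,0,1],
    [0,0,0.2,0,0,0,1],
    [0,0,0,0,0,0,1],
    [0,0,0,0,0,0,1],
    [0,0,0,0,0,0,1]
  ]
}}

```text
clock: 23.4
eef_pos: [511.5, 354.3, 283.0]
tool_rot: [-179.9, 0.1, 88.0]
wrist_force: [-1.2, 0.8, -0.2]
gripper_width: 0.0
finger_force: 0.0
```

```bash
python3 - <<'E'
from rig import camera
import cv2
a=camera("top")[:,:,::-1][130:250,95:345]; b=camera("side")[:,:,::-1][105:285,205:335]
a=cv2.resize(a,None,fx=1.9,fy=1.9,interpolation=cv2.INTER_CUBIC);b=cv2.resize(b,None,fx=2.4,fy=2.4,interpolation=cv2.INTER_CUBIC)
h=max(len(a),len(b));p=lambda i:cv2.copyMakeBorder(i,0,h-len(i),0,0,0)
cv2.imwrite("pics/c4.png",cv2.hconcat([p(a),p(b)]))
E
```

```text
(no output)
```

View pics/c4.png

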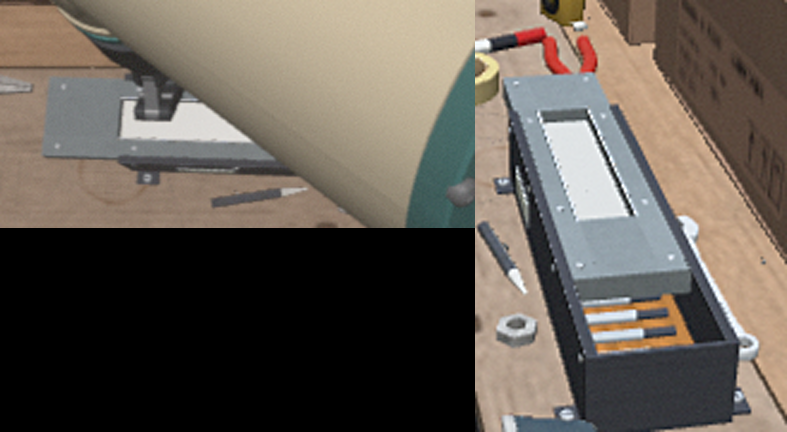

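The picture shows the cover still fully left, the flap flush (the groove floor is unbroken) and the bystanders in place. I'll check the travel once, then hand in.

```bash
python3 - <<'E'
from h import *
from rig import arm
c=lambda u,v:(205+(u-475)/2.4-.3,105+v/2.4-.3)
y=[plane("side",*c(*p),62)[1]-q for p,q in(((635,214),175.3),((578,219),178.3),((540,111),375.2),((588,107),374.4))]
print(y)
if abs(np.mean(y)-90)<5: print(arm.close_job())
E
```

```text
[np.float64(91.91008595131365), np.float64(89.8843404191129), np.float64(89.6668961319503), np.float64(90.85541718438503)]
the job is handed in; nothing more can be done
None
```

The cover is open to its end stop (about 90 mm measured), the flap looks flush again, the highest wrist force I read was about 25 N, and the spanner, punch and nut look unmoved; I handed the job in at about 24 s.

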